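# Feed tube-end plugs through the gate of a feeder board

### The arm

A 6-joint arm with a two-finger parallel gripper is mounted at the origin on the work surface. World frame = base frame: x ahead of the robot, y to its left, z up, the work surface at z = 0. Lengths are in mm, angles in rad, forces in N, time in s.
With the tool pointing down it reaches from about 275 to 1000 mm from the base axis. Payload 8.4 kg.
Tool frame: the origin (TCP) lies at the very end of the fingers, on their centre line; the grasp point (between the pads) lies 19 mm behind it; z points along the fingers, y is the direction in which the jaws open and shut (so a half turn about z gives the same grasp; the last joint's range is limited). The gripper opens to 85 mm and grips with 20 to 120 N. Pads are 22 mm wide; open, the fingers measure 114 mm over their backs; the gripper's body (76 mm by 85 mm) begins 54 mm behind the grasp point. The pads swing forward as they close: fully open they stand 13 mm farther back than shut.
Start: joints at [1.232, 0.353, 1.633, -0, 1.155, -0.002], TCP at [206.541, 589.889, 231.281] pointing down, gripper open.
Joint ranges: [-2.63, 2.63], [-0.92, 2.1], [0.06, 2.66], [-1.3, 4.44], [0, 2.69], [-3.02, 3.02]. Speed limits (rad/s): [2.22, 2.22, 2.79, 3.14, 3.14, 3.14].

### API

Orientations are given as [roll, pitch, yaw] about the fixed x, y, z axes, in that order (R = Rz(yaw) Ry(pitch) Rx(roll)).
In Python, from rig import sense, grab_frame, get_calibration, sign_off, boxes_of, trace gives the robot as it stands.
- The arm moves only by the tool servo_tool, never from a script. Its argument "rows" is a list of rows, each a list of 3 entries, a list of its own where there are three numbers: the finger opening in mm, from 0 to 85.4, then the shift along the tool's x, y, z in mm, then the turn, a rotation vector about the tool's x, y, z in degrees. A call has 1 to 8 rows; each row shifts and turns the commanded pose from where the row before left it, along the tool's axes as they then stand; what a row does not reach is not made up. A row lasts 1/8 s, in which the tool goes at most 62.5 mm and 10.7 degrees, less where a joint would pass 70% of its speed; a pose out of reach is approached as far as the arm can. A call is refused whole if a number of a shift passes 62.5 or a number of a turn 10.7, either way. A call with a gripper value outside its range is refused whole. The fingers move at their own pace and stop on an object; "force" is the grip in N (left out, the last holds). Time passes only in rows, so rows that do not move let the fingers close. It gives the time, the measured TCP pose, the force and the opening at its end, in the units of the state.
- sense(): the state, without advancing time (a new reading comes with each control period).
- grab_frame(name): name is "scene" or "top"; returns the picture (420x560x3 uint8, blue, green, red); there is no depth.
- get_calibration(name): a dict with "intrinsics" (3x3 intrinsics, pixels), "k1" (the pictures are not rectified: a ray, as slopes to the right and down, at radius r is drawn at 1 + k1 r^2 times it, then the intrinsics apply), "world_to_cam" (4x4, takes a point from world to camera coordinates). Camera axes: x right, y down, z forward; pixel columns grow to the right and rows downward; lengths in mm; the calibration is good to about 2 mm. A picture is of the moment at which its call begins. get_calibration takes no time and is no camera call.
- sign_off(): hands the job in, once; it reports no verdict.
Trained networks look in the newest picture that a camera, given by its name, has taken for a name from the list of things; names that differ only in an ending like _2 or _b are one class to them, and where a whole thing is asked for, a point or a joint stands for the part that bears it (a point fixed in the world has none). Each returns a list of dicts, best first, with "conf" (0 to 1); they miss things now and then, are a little off and sometimes report something else, mostly with a low value. They report only what shows in the picture. A call takes as long as a camera call. They do not tell look-alikes from the thing itself.
- boxes_of(camera, thing): "centre" ([x, y, z] in mm, in the coordinates of the camera as it stood for that picture, good to about 4 mm: the middle of the surface that is visible of it).
- trace(camera, thing): "mask" (420x560 bool, what is visible of it).
The state is a dict: "clock": time; "qpos": joint angles; "qvel": joint speeds; "joint_efforts": joint torques, N m; "eef_pos": TCP position; "tcp_rot": TCP orientation; "contact_force": force on the tool from outside, world axes, zero at the start; "wrist_torque": the same for the moment, N m; "opening": opening from 0.0 (shut) to 1.0 (fully open).
Only numpy, scipy, OpenCV 4.12 (cv2) and the standard library are available. Lean on these libraries where they do the work, as an engineer would, in place of code of your own. Each camera call takes 0.05 s, during which the arm holds its last target. There are 200 camera calls.

### The job

With the fingertips, sweep the three loose round steel plugs across the deck of the plywood feeder board and out through the gap in its low aluminium fence, one at a time, so that all three drop into the slot beyond it. Only slide them: nothing is to be picked up. Leave the tube offcut that stands on the deck, and the jar and the brush beside the board, where they are.

Things in the scene. Friction and masses are not known exactly. Their poses are not given: they have to be found in the camera images.
- feeder: plywood feeder board, fixed to the bench. Origin on the bench surface; x points across the deck to the gate and slot, z up. Deck: flat, level, 64 mm above the bench, x -130 to +70 mm, y -125 to +125 mm; at x = 70 it ends in a sharp drop into the slot. Side rails (inner faces y = +-125) stand 12 mm above the deck; the back edge x = -130 is open
- gate (a point): middle of the gate, on the edge of the drop: feeder (70, 0, 64) mm. The gate is a 46 mm gap between two halves of an aluminium fence, 12 mm high, 5 mm thick; each half runs from (69, +-25) mm back to (46, +-124) mm, a shallow funnel. A plug falls once its centre is past the drop, so the fingers need not enter the gate
- slot (a point): middle of the slot's floor: feeder x = 99, y = 0, z = 6 mm. The slot is an open-topped trough with a black floor, 58 mm wide (feeder x 70 to 128) and 142 mm long (y -71 to 71), its floor 58 mm below the deck; its far wall and its ends rise 6 mm above deck height
- plug_1: one of three identical solid steel tube-end plugs: a flat disc 34 mm in diameter and 8 mm thick, 57 g give or take a third, lying loose on the deck of the feeder. Origin: centre of its underside when it starts; it may land either way up
- plug_2: one of three identical solid steel tube-end plugs: a flat disc 34 mm in diameter and 8 mm thick, 57 g give or take a third, lying loose on the deck of the feeder. Origin: centre of its underside when it starts; it may land either way up
- plug_3: one of three identical solid steel tube-end plugs: a flat disc 34 mm in diameter and 8 mm thick, 57 g give or take a third, lying loose on the deck of the feeder. Origin: centre of its underside when it starts; it may land either way up
- tube: offcut of steel tube standing upright on the back part of the deck, 32 mm outside diameter, 55 mm tall, open at both ends. Origin: centre of its underside. To be left alone
- jar: small closed jar standing on the bench beside the board, 56 mm in diameter, 70 mm tall. Origin: centre of its underside. To be left alone
- brush: hand brush with a straight handle lying on the bench on the other side of the board, along its own x axis. Origin: underside near its middle. To be left alone
Not all that is in view belongs to the job. Leave any blue or orange look-alike of the plug_2 alone. Leave any yellow look-alike of the plug_1 alone.

How it is judged (in metres and radians):
On the way, in this order (a step that is already met when the one before it is completed fails the run):
1. a first plug has dropped into the slot, alone (((x of plug_1 in the frame of feeder between 0.065 and 0.133 m and y of plug_1 in the frame of feeder between -0.075 and 0.075 m and z of plug_1 in the frame of feeder below 0.054 m) or (x of plug_2 in the frame of feeder between 0.065 and 0.133 m and y of plug_2 in the frame of feeder between -0.075 and 0.075 m and z of plug_2 in the frame of feeder below 0.054 m) or (x of plug_3 in the frame of feeder between 0.065 and 0.133 m and y of plug_3 in the frame of feeder between -0.075 and 0.075 m and z of plug_3 in the frame of feeder below 0.054 m))), for 0.3 s.
2. a second plug has dropped into the slot, after the first ((((x of plug_1 in the frame of feeder between 0.065 and 0.133 m and y of plug_1 in the frame of feeder between -0.075 and 0.075 m and z of plug_1 in the frame of feeder below 0.054 m) and (x of plug_2 in the frame of feeder between 0.065 and 0.133 m and y of plug_2 in the frame of feeder between -0.075 and 0.075 m and z of plug_2 in the frame of feeder below 0.054 m)) or ((x of plug_1 in the frame of feeder between 0.065 and 0.133 m and y of plug_1 in the frame of feeder between -0.075 and 0.075 m and z of plug_1 in the frame of feeder below 0.054 m) and (x of plug_3 in the frame of feeder between 0.065 and 0.133 m and y of plug_3 in the frame of feeder between -0.075 and 0.075 m and z of plug_3 in the frame of feeder below 0.054 m)) or ((x of plug_2 in the frame of feeder between 0.065 and 0.133 m and y of plug_2 in the frame of feeder between -0.075 and 0.075 m and z of plug_2 in the frame of feeder below 0.054 m) and (x of plug_3 in the frame of feeder between 0.065 and 0.133 m and y of plug_3 in the frame of feeder between -0.075 and 0.075 m and z of plug_3 in the frame of feeder below 0.054 m)))), for 0.3 s.
3. the third plug has dropped into the slot, after the second (x of plug_1 in the frame of feeder between 0.065 and 0.133 m and y of plug_1 in the frame of feeder between -0.075 and 0.075 m and z of each of plug_1, plug_2, plug_3 in the frame of feeder below 0.054 m and x of plug_2 in the frame of feeder between 0.065 and 0.133 m and y of plug_2 in the frame of feeder between -0.075 and 0.075 m and x of plug_3 in the frame of feeder between 0.065 and 0.133 m and y of plug_3 in the frame of feeder between -0.075 and 0.075 m), for 0.3 s.
At the end, for the whole second after the job is handed in: all three plugs lie in the slot, between its walls (centre of the underside at feeder x 65 to 133 mm, y within 75 mm) and with that point at least 10 mm below the deck, at rest (slower than 20 mm/s) (all of step 3 and linear speed of each of plug_1, plug_2, plug_3 below 0.02 m/s); the robot touches nothing.
It fails at once if a plug was lifted more than 9 mm off the deck (z of any of plug_1, plug_2, plug_3 in the frame of feeder above 0.073 m).
It fails at once if the tube offcut was moved more than 15 mm (distance of tube from where it was at the start of the episode above 0.015 m).
It fails at once if the jar was moved more than 15 mm (distance of jar from where it was at the start of the episode above 0.015 m).
It fails at once if the brush was moved more than 15 mm (distance of brush from where it was at the start of the episode above 0.015 m).
It also fails if it takes over 72 s, if anything falls off the work surface, if the arm or the gripper's body presses on something with over 40 N, if the wrist force passes 120 N, or if a joint passes its speed limit or range.

## Working session

There is one attempt and no reset: what is moved stays moved. The work goes in short steps, Python scripts to look and compute and a tool call to move; the robot and the scene stay as the last step left them, time stands still between calls to the robot, and variables do not carry over. Pictures are saved under pics/ and viewed, about 8 in all and at most 12, crops included, and the job is handed in when it is done.

Besides the shell and the picture viewer there is one more tool, called after "Request:" in YAML: its name, and indented under it one key for each argument. servo_tool: Moves the arm, as the interface text tells. Its arguments: {"type":"object","properties":{"rows":{"type":"array","items":{"type":"array"}},"force":{"type":"number"}},"required":["rows"]}

```bash
mkdir -p pics; cat > h.py <<'E'
import numpy as np, cv2
from rig import *
def pix2world(cam,u,v,z):
    c=get_calibration(cam);K=np.array(c["intrinsics"]);T=np.array(c["world_to_cam"])
    d=np.array([(u-K[0,2])/K[0,0],(v-K[1,2])/K[1,1]]);s=d.copy()
    for _ in range(20): s=d/(1+c["k1"]*(s@s))
    R=T[:3,:3];o=-R.T@T[:3,3];r=R.T@np.array([s[0],s[1],1])
    return o+r*(z-o[2])/r[2]
def world2pix(cam,p):
    c=get_calibration(cam);K=np.array(c["intrinsics"]);T=np.array(c["world_to_cam"])
    q=T[:3,:3]@np.array(p)+T[:3,3];s=q[:2]/q[2];s=s*(1+c["k1"]*(s@s))
    return K[0,0]*s[0]+K[0,2],K[1,1]*s[1]+K[1,2]
def cam2world(cam,p):
    T=np.array(get_calibration(cam)["world_to_cam"]);return T[:3,:3].T@(np.array(p)-T[:3,3])
E
python3 - <<'E'
from h import *
s=sense();print({k:np.round(v,3) for k,v in s.items()})
for c in("top","scene"):
    cv2.imwrite(f"pics/{c}1.png",grab_frame(c))
    T=np.array(get_calibration(c)["world_to_cam"]);print(c,(-T[:3,:3].T@T[:3,3]).round())
    for t in("feeder","plug_1","tube","jar","brush"):
        for b in boxes_of(c,t): print(c,t,round(b["conf"],2),cam2world(c,b["centre"]).round())
E
```

```text
{'clock': np.float64(0.0), 'qpos': array([ 1.232,  0.354,  1.634,  0.   ,  1.155, -0.002]), 'qvel': array([-0.002,  0.   , -0.001,  0.   , -0.   , -0.001]), 'joint_efforts': array([-0.0000e+00, -6.0523e+01, -3.4207e+01, -0.0000e+00,  9.0000e-03,
       -0.0000e+00]), 'eef_pos': array([206.37 , 589.432, 230.563]), 'tcp_rot': array([-3.14 , -0.   ,  2.805]), 'contact_force': array([ 0.343, -0.577, -0.699]), 'wrist_torque': array([ 0.025, -0.006, -0.011]), 'opening': np.float64(1.001)}
top [466.  48. 773.]
top feeder 0.82 [583.  62.  62.]
top plug_1 0.81 [554. 282.   9.]
top plug_1 0.7 [541. 118.  72.]
top plug_1 0.6 [573.  62.  74.]
top plug_1 0.56 [571.  -3.  70.]
top plug_1 0.52 [ 514. -191.    8.]
top plug_1 0.51 [347.  45.   7.]
top plug_1 0.38 [577.  63.  62.]
top tube 0.75 [493. -19. 103.]
top jar 0.9 [470. 215.  69.]
top brush 0.85 [694. -97.  24.]
scene [1124.  -48. 1081.]
scene feeder 0.6 [599.  64.  63.]
scene plug_1 0.78 [574.  -5.  72.]
scene plug_1 0.72 [ 518. -191.    4.]
scene plug_1 0.71 [572.  56.  67.]
scene plug_1 0.7 [605.  57.  66.]
scene plug_1 0.61 [559. 282.  10.]
scene plug_1 0.46 [544. 109.  72.]
scene tube 0.86 [498. -20. 102.]
scene jar 0.68 [482. 215.  63.]
scene jar 0.26 [605.  59.  64.]
scene brush 0.9 [704. -97.  18.]
```

View pics/top1.png

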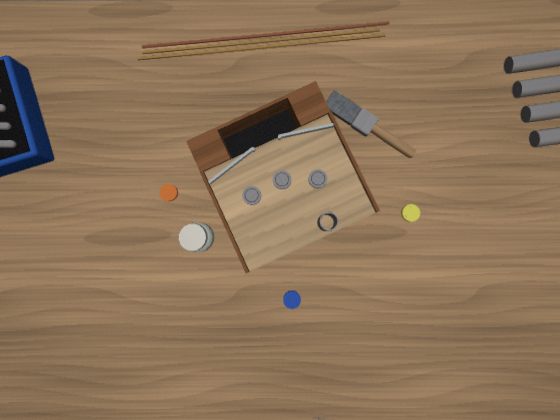

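View pics/scene1.png

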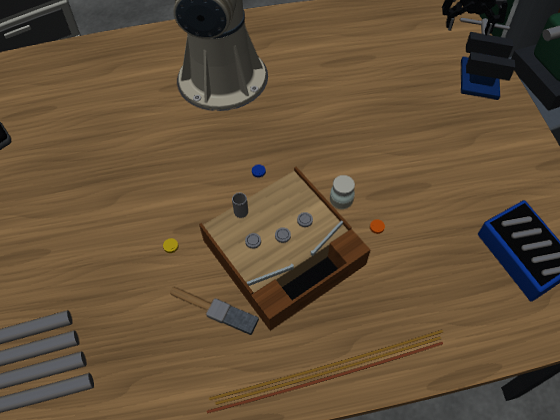

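The top view shows three grey plugs at about (252,196), (282,180) and (318,179). The gate is near (266,143), the tube at (327,222) and the jar at (194,237). The discs off the board (orange, blue, yellow) are decoys. I'll crop in to get the feeder pose.

```bash
python3 - <<'E'
from h import *
im=cv2.imread("pics/top1.png")[75:275,180:385]
cv2.imwrite("pics/crop.png",cv2.resize(im,None,fx=3,fy=3,interpolation=cv2.INTER_CUBIC)[:600])
g=cv2.imread("pics/top1.png")
P=np.array([pix2world("top",u,v,76)[:2] for u,v in((253.5,149.5),(279.5,136.5),(209,181),(333,125))])
print(P.round(1))
for u,v in((252,196),(282,180),(318,179)):print(pix2world("top",u,v,72).round(1))
E
```

```text
[[624.3 109.9]
 [647.4  62.8]
 [568.  190.2]
 [666.9 -34. ]]
[540.5 113.4  72. ]
[568.8  59.1  72. ]
[569.7  -5.7  72. ]
```

View pics/crop.png

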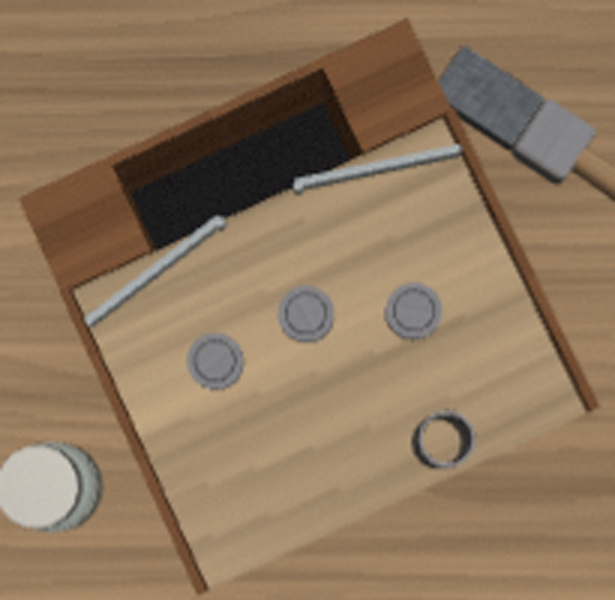

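```bash
cat >> h.py <<'E'
W=np.array([pix2world("top",u,v,76)[:2] for u,v in((253.3,149),(279.3,136.7),(209.3,182.3),(333.3,125))])
F=np.array([(69,25),(69,-25),(46,124),(46,-124)],float)
H=(F-F.mean(0)).T@(W-W.mean(0));TH=np.arctan2(H[0,1]-H[1,0],H[0,0]+H[1,1])
RF=np.array([[np.cos(TH),-np.sin(TH)],[np.sin(TH),np.cos(TH)]]);OF=W.mean(0)-RF@F.mean(0)
f2w=lambda p:RF@np.array(p)+OF
w2f=lambda p:RF.T@(np.array(p)[:2]-OF)
def tool(fx,fy,z,psi):
    """shift (tool axes, now) and turn (deg about tool z) to TCP at feeder fx,fy, world z; tool x along push dir psi (deg, feeder) or reverse"""
    from scipy.spatial.transform import Rotation as R
    s=sense();Rt=R.from_euler('xyz',s["tcp_rot"]).as_matrix();p=np.array(s["eef_pos"])
    d=np.r_[f2w((fx,fy)),z]-p
    yaw=np.arctan2(Rt[1,0],Rt[0,0]);a=TH+np.radians(psi)-yaw
    a=(np.degrees(a)+90)%180-90
    print("pos f",w2f(p).round(1),"z",p[2].round(1),"shift",(Rt.T@d).round(1),"turn z",round(-a,1),"q6",s["qpos"][5].round(2),"F",np.round(s["contact_force"],1),"t",s["clock"])
E
python3 - <<'E'
from h import *
print("th",np.degrees(TH),OF,"res",((F@RF.T+OF)-W).round(1).tolist())
for u,v in((251.7,195.3),(282,179.3),(317.7,178.7)):print(w2f(pix2world("top",u,v,72)).round(1))
print("tube",w2f(pix2world("top",180+443/3,75+440/3,119)).round(1))
for c in("top","scene"):
  for b in [(-130,-125),(-130,125)]: print(c,np.round(world2pix(c,[*f2w(b),64]),1))
for n,(x,y) in dict(gate=(70,0)).items(): print(np.round(world2pix("scene",[*f2w((x,y)),64])))
tool(-45,0,120,0)
E
```

```text
th 24.318460053945905 [573.78830933  58.45154334] res [[1.2, -0.6], [-0.1, 1.0], [-1.0, 0.7], [-0.1, -1.1]]
[-6.4 63.8]
[-3.1  2.2]
[-29.4 -56.5]
tube [-106.5  -34.5]
top [375.8 213.5]
top [249.8 272.3]
scene [202.1 223.9]
scene [294.1 169.4]
[303. 261.]
pos f [-115.8  635.5] z 231.3 shift [-489.7 -411.3  111.3] turn z -43.6 q6 -0.0 F [ 1.2 -0.  -0.4] t 0.6
```

Request:
servo_tool:
  rows:
    - [20, [-44, -37, 0], [0, 0, 0]]
    - [20, [-44, -37, 0], [0, 0, 0]]
    - [20, [-44, -37, 0], [0, 0, 0]]
    - [20, [-44, -37, 0], [0, 0, 0]]
    - [20, [-44, -37, 0], [0, 0, 0]]
    - [20, [-44, -37, 0], [0, 0, 0]]
    - [20, [-44, -37, 0], [0, 0, 0]]
    - [20, [-44, -37, 0], [0, 0, 0]]
  force: 30

```text
clock: 1.6
eef_pos: [441.8, 192.6, 231.6]
tcp_rot: [3.141, 0.001, 2.805]
contact_force: [1.2, 1.1, 0.3]
opening: 0.236
```

Request:
servo_tool:
  rows:
    - [20, [-44, -37, 0], [0, 0, 0]]
    - [20, [-44, -37, 0], [0, 0, 0]]
    - [20, [-30, -25, 0], [0, 0, 0]]
    - [20, [0, 0, 20], [0, 0, -10]]
    - [20, [0, 0, 20], [0, 0, -10]]
    - [20, [0, 0, 20], [0, 0, -10]]
    - [20, [0, 0, 20], [0, 0, -10]]
    - [20, [0, 0, 0], [0, 0, -3.6]]

```text
clock: 2.6
eef_pos: [518.6, 61.6, 149.8]
tcp_rot: [3.141, -0.003, -2.714]
contact_force: [-0.4, 0.6, 0.3]
opening: 0.235
```

```bash
python3 - <<'E'
from h import *
tool(-45,2.2,67,0); print(sense()["opening"])
E
```

```text
pos f [-49.   25.6] z 149.8 shift [ -4.1 -23.5  82.8] turn z 0.2 q6 -1.88 F [-0.4  0.6  0.3] t 2.6
0.2350696563373949
```

Request:
servo_tool:
  rows:
    - [20, [-4, -23.5, 30], [0, 0, 0]]
    - [20, [0, 0, 30], [0, 0, 0]]
    - [20, [0, 0, 15], [0, 0, 0]]
    - [20, [0, 0, 5], [0, 0, 0]]
    - [20, [0, 0, 3], [0, 0, 0]]
    - [20, [0, 0, 0], [0, 0, 0]]

```text
clock: 3.35
eef_pos: [533.4, 42.2, 68.9]
tcp_rot: [-3.141, 0.001, -2.717]
contact_force: [-0.7, 0.1, -0.2]
opening: 0.234
```

```bash
python3 - <<'E'
from h import *
tool(45,2.2,67,0)
a=grab_frame("top")[75:275,180:385];b=grab_frame("scene")[150:330,190:370]
a=cv2.resize(a,(400,400));b=cv2.resize(b,(400,400))
cv2.imwrite("pics/c2.png",np.hstack([a,b]))
E
```

```text
pos f [-43.5   1.8] z 68.9 shift [-88.5   0.4   2. ] turn z -0.0 q6 -1.92 F [-0.7  0.1 -0.2] t 3.35
```

View pics/c2.png

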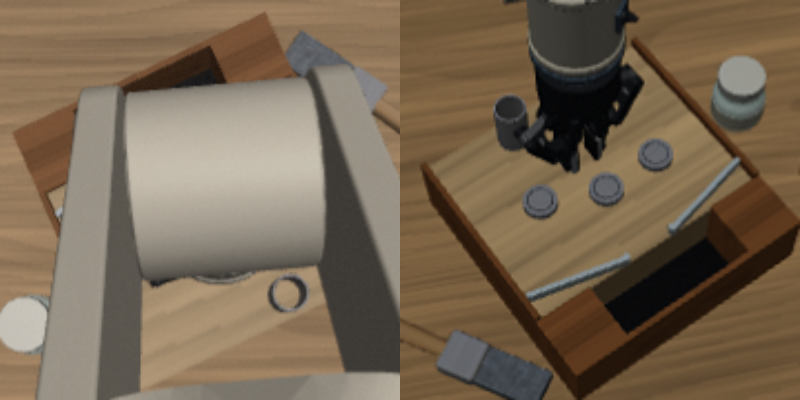

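Request:
servo_tool:
  rows:
    - [20, [0, 0, 2.5], [0, 0, 0]]
    - [20, [-10, 0, 0], [0, 0, 0]]
    - [20, [-10, 0, 0], [0, 0, 0]]
    - [20, [-10, -0.5, 0], [0, 0, 0]]
    - [20, [-10, -0.5, 0], [0, 0, 0]]
    - [20, [-12, -0.5, 0], [0, 0, 0]]
    - [20, [-12, -0.5, 0], [0, 0, 0]]
    - [20, [-12, 0, 0], [0, 0, 0]]

```text
clock: 4.45
eef_pos: [603.8, 71.8, 65.8]
tcp_rot: [-3.142, 0.0, -2.717]
contact_force: [-1.0, 0.3, 0.2]
opening: 0.238
```

```bash
python3 - <<'E'
from h import *
tool(48,0,67,0)
b=grab_frame("scene")[150:330,190:370]
cv2.imwrite("pics/c3.png",cv2.resize(b,(500,500)))
E
```

```text
pos f [32.9 -0.2] z 65.8 shift [-15.1   0.2  -1.2] turn z -0.0 q6 -1.88 F [-1.   0.3  0.2] t 4.45
```

View pics/c3.png

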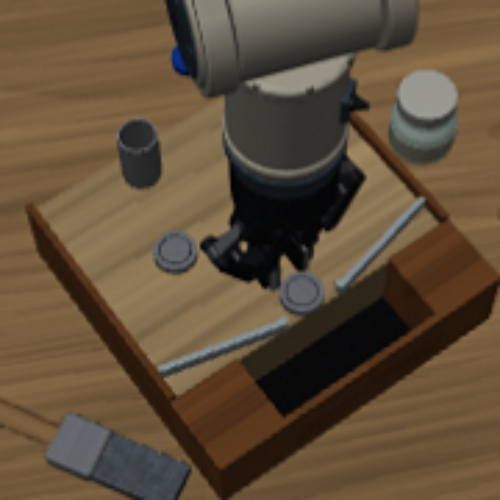

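Request:
servo_tool:
  rows:
    - [20, [-17, 0, 0], [0, 0, 0]]
    - [20, [0, 0, 0], [0, 0, 0]]
    - [20, [0, 0, 0], [0, 0, 0]]
    - [20, [15, 0, 0], [0, 0, 0]]
    - [20, [30, 0, 0], [0, 0, 0]]
    - [20, [0, 0, -40], [0, 0, 0]]
    - [20, [0, 0, 0], [0, 0, 0]]

```text
clock: 5.38
eef_pos: [578.1, 59.5, 108.4]
tcp_rot: [-3.14, 0.004, -2.718]
contact_force: [0.4, 0.8, 0.1]
opening: 0.234
```

```bash
python3 - <<'E'
from h import *
tool(48,0,67,0)
b=grab_frame("scene")[150:330,190:370]
cv2.imwrite("pics/c4.png",cv2.resize(b,(500,500)))
for t in boxes_of("scene","plug_1"):
    p=cam2world("scene",t["centre"]);print(round(t["conf"],2),w2f(p).round(1),p[2].round())
# plans
for n,pl in(("p1",(-6.4,63.8)),("p3",(-29.4,-56.5))):
    for tgt in((15,0),(25,0)):
        d=np.array(tgt)-pl;L=np.hypot(*d);print(n,tgt,"psi",np.degrees(np.arctan2(d[1],d[0])).round(1),"L",L.round(1),"start",(pl-d/L*40).round(1))
E
```

```text
pos f [ 4.3 -0.8] z 108.4 shift [-43.5   0.9  41.5] turn z -0.0 q6 -1.89 F [0.4 0.8 0.1] t 5.375
0.61 [ 78.2 210.3] 6.0
0.59 [-218.   73.] 10.0
0.56 [-156.8 -201.2] 8.0
0.53 [98.8 -4.5] 8.0
0.46 [-22.9 182.9] 62.0
0.44 [-3.5 60.7] 74.0
p1 (15, 0) psi -71.5 L 67.3 start [-19.1 101.7]
p1 (25, 0) psi -63.8 L 71.1 start [-24.1  99.7]
p3 (15, 0) psi 51.8 L 71.9 start [-54.1 -88. ]
p3 (25, 0) psi 46.1 L 78.4 start [-57.1 -85.3]
```

View pics/c4.png

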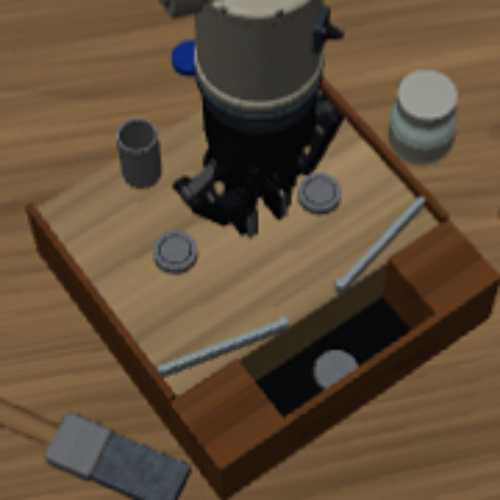

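The first plug lies in the slot. Plug_3 comes next, pushed forward first so the gripper stays clear of the tube.

Request:
servo_tool:
  rows:
    - [20, [33, -28, 0], [0, 0, 0]]
    - [20, [33, -28, 0], [0, 0, 0]]
    - [20, [0, 0, 0], [0, 0, 0]]
    - [20, [0, 0, 20], [0, 0, 0]]
    - [20, [0, 0, 16], [0, 0, 0]]
    - [20, [0, 0, 6], [0, 0, 0]]
    - [20, [0, 0, 0], [0, 0, 0]]

```text
clock: 6.35
eef_pos: [539.3, -17.8, 64.1]
tcp_rot: [3.14, -0.003, -2.717]
contact_force: [-7.3, 0.1, 14.6]
opening: 0.236
```

```bash
python3 - <<'E'
from h import *
tool(-18,-56.5,66,0)
E
```

```text
pos f [-62.9 -55.3] z 64.1 shift [-44.9  -1.2  -2. ] turn z 0.0 q6 -2.03 F [-7.3  0.1 14.6] t 6.35
```

Request:
servo_tool:
  rows:
    - [20, [0, 0, -2.5], [0, 0, 0]]
    - [20, [-10, -1, 0], [0, 0, 0]]
    - [20, [-12, 0, 0], [0, 0, 0]]
    - [20, [-12, 0, 0], [0, 0, 0]]
    - [20, [-12, 0, 0], [0, 0, 0]]
    - [20, [0, 0, 0], [0, 0, 0]]
    - [20, [12, 0, 0], [0, 0, 0]]
    - [20, [5, 0, -30], [0, 0, 0]]

```text
clock: 7.35
eef_pos: [563.6, -7.7, 94.4]
tcp_rot: [3.139, -0.006, -2.718]
contact_force: [0.2, 0.6, 0.3]
opening: 0.234
```

```bash
python3 - <<'E'
from h import *
tool(-5,-95,100,75)
b=grab_frame("scene")[150:330,190:370]
cv2.imwrite("pics/c5.png",cv2.resize(b,(500,500)))
for t in boxes_of("scene","plug_1"):
    p=cam2world("scene",t["centre"]);print(round(t["conf"],2),w2f(p).round(1),p[2].round())
E
```

```text
pos f [-36.6 -56.1] z 94.4 shift [-31.6 -38.9  -5.9] turn z -75.0 q6 -2.01 F [0.2 0.6 0.3] t 7.35
0.76 [ 75.2 209.8] 8.0
0.73 [-156.4 -200.7] 7.0
0.45 [ 11.9 -61.3] 73.0
0.44 [99.2 -4.2] 11.0
```

View pics/c5.png

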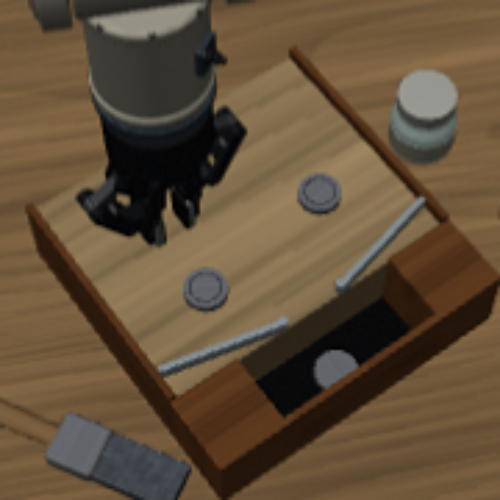

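```bash
python3 - <<'E'
from h import *
for u,v in((207,287),(320,192)):
    print(w2f(pix2world("scene",190+u*.36,150+v*.36,72)).round(1))
p=w2f(pix2world("scene",190+207*.36,150+287*.36,72))
for psi in (70,75,80):
    d=np.array([np.cos(np.radians(psi)),np.sin(np.radians(psi))]);print(psi,"start",(p-38*d).round(1),"end disc at y0",(p+d*(-p[1]/d[1])).round(1),-p[1]/d[1])
E
```

```text
[ 12.8 -57.1]
[-3.9 62. ]
70 start [ -0.2 -92.9] end disc at y0 [33.6  0. ] 60.817222273396915
75 start [  3.  -93.9] end disc at y0 [28.2  0. ] 59.165510882514276
80 start [  6.2 -94.6] end disc at y0 [22.9  0. ] 58.03111806563836
```

Request:
servo_tool:
  rows:
    - [20, [-21, -19.5, 0], [0, 0, 0]]
    - [20, [-21, -19.5, 0], [0, 0, 0]]
    - [20, [0, 0, 0], [0, 0, 10]]
    - [20, [0, 0, 0], [0, 0, 10]]
    - [20, [0, 0, 0], [0, 0, 10]]
    - [20, [0, 0, 0], [0, 0, 10]]
    - [20, [0, 0, 0], [0, 0, 10]]
    - [20, [0, 0, 0], [0, 0, 10]]

```text
clock: 8.45
eef_pos: [620.5, -25.8, 95.6]
tcp_rot: [-3.141, -0.001, 2.513]
contact_force: [0.2, 0.0, -0.6]
opening: 0.241
```

Request:
servo_tool:
  rows:
    - [20, [0, 0, 0], [0, 0, 10]]
    - [20, [0, 0, 0], [0, 0, 10]]
    - [20, [0, 0, 0], [0, 0, 10]]
    - [20, [0, 0, 0], [0, 0, 10]]
    - [20, [0, 0, 0], [0, 0, 0]]

```text
clock: 9.07
eef_pos: [620.7, -25.8, 95.7]
tcp_rot: [-3.141, -0.0, 1.821]
contact_force: [-0.2, 0.5, -0.6]
opening: 0.231
```

```bash
python3 - <<'E'
from h import *
tool(6.2,-94.6,66.5,80)
E
```

```text
pos f [  8.  -96.1] z 95.7 shift [ 1.1 -2.  29.2] turn z 0.0 q6 -0.29 F [-0.2  0.5 -0.6] t 9.075
```

Request:
servo_tool:
  rows:
    - [20, [0, -2, 15], [0, 0, 0]]
    - [20, [0, 0, 14], [0, 0, 0]]
    - [20, [0, 0, 0], [0, 0, 0]]
    - [20, [9, 0, 0], [0, 0, 0]]
    - [20, [9, 0, 0], [0, 0, 0]]
    - [20, [12, 0, 0], [0, 0, 0]]
    - [20, [12, 0, 0], [0, 0, 0]]
    - [20, [12, 0, 0], [0, 0, 0]]

```text
clock: 10.07
eef_pos: [606.1, 27.3, 67.4]
tcp_rot: [3.141, 0.0, 1.821]
contact_force: [-0.7, 0.5, -0.6]
opening: 0.237
```

Request:
servo_tool:
  rows:
    - [20, [11, 0, 0], [0, 0, 0]]
    - [20, [6, 0, 0], [0, 0, 0]]
    - [20, [0, 0, 0], [0, 0, 0]]
    - [20, [-20, 0, 0], [0, 0, 0]]
    - [20, [-10, 0, -30], [0, 0, 0]]
    - [20, [-10, 0, 0], [0, 0, 0]]
    - [20, [0, 0, 0], [0, 0, 0]]

```text
clock: 10.95
eef_pos: [612.0, 2.6, 96.9]
tcp_rot: [-3.142, 0.0, 1.819]
contact_force: [0.7, 0.8, 0.1]
opening: 0.233
```

```bash
python3 - <<'E'
from h import *
tool(-15,0,100,0)
b=grab_frame("scene")[150:330,190:370]
cv2.imwrite("pics/c6.png",cv2.resize(b,(500,500)))
E
```

```text
pos f [ 11.8 -66.7] z 96.9 shift [ 60.9 -38.1  -3.1] turn z 79.9 q6 -0.25 F [0.7 0.8 0.1] t 10.95
```

View pics/c6.png

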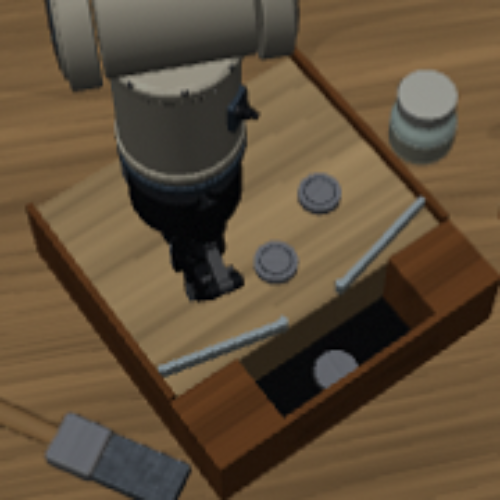

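```bash
python3 - <<'E'
from h import *
p=w2f(pix2world("scene",190+276*.36,150+261*.36,72));print(p.round(1))
tool(p[0]-36,p[1],100,0)
E
```

```text
[25.3 -1.9]
pos f [ 11.7 -66. ] z 96.6 shift [ 59.2 -33.2  -3.4] turn z 79.9 q6 -0.25 F [-0.5 -0.7 -0.1] t 11.0
```

Request:
servo_tool:
  rows:
    - [20, [29.5, -16.5, 0], [0, 0, 0]]
    - [20, [29.5, -16.5, 0], [0, 0, 0]]
    - [20, [0, 0, 0], [0, 0, 10]]
    - [20, [0, 0, 0], [0, 0, 10]]
    - [20, [0, 0, 0], [0, 0, 10]]
    - [20, [0, 0, 0], [0, 0, 10]]
    - [20, [0, 0, 0], [0, 0, 10]]
    - [20, [0, 0, 0], [0, 0, 10]]

```text
clock: 12.0
eef_pos: [564.6, 53.2, 96.3]
tcp_rot: [-3.14, 0.001, 0.768]
contact_force: [0.4, 0.3, -0.3]
opening: 0.237
```

Request:
servo_tool:
  rows:
    - [20, [0, 0, 0], [0, 0, 10]]
    - [20, [0, 0, 0], [0, 0, 10]]
    - [20, [0, 0, 0], [0, 0, 0]]

```text
clock: 12.38
eef_pos: [564.8, 53.1, 96.5]
tcp_rot: [-3.141, 0.001, 0.426]
contact_force: [-0.3, 0.4, -0.3]
opening: 0.234
```

```bash
python3 - <<'E'
from h import *
tool(-11,-1,66.5,0)
E
```

```text
pos f [-10.4  -1.1] z 96.5 shift [-0.5 -0.1 30. ] turn z 0.1 q6 1.24 F [-0.3  0.4 -0.3] t 12.375
```

Request:
servo_tool:
  rows:
    - [20, [0, 0, 15], [0, 0, 0]]
    - [20, [0, 0, 14], [0, 0, 0]]
    - [20, [0, 0, 0], [0, 0, 0]]
    - [20, [10, 0, 0], [0, 0, 0]]
    - [20, [10, 0, 0], [0, 0, 0]]
    - [20, [11, -0.5, 0], [0, 0, 0]]
    - [20, [12, -0.5, 0], [0, 0, 0]]
    - [20, [17, 0, 0], [0, 0, 0]]

```text
clock: 13.38
eef_pos: [620.5, 79.1, 68.4]
tcp_rot: [-3.142, 0.0, 0.424]
contact_force: [-0.8, -0.1, -1.3]
opening: 0.236
```

Request:
servo_tool:
  rows:
    - [20, [0, 0, 0], [0, 0, 0]]
    - [20, [0, 0, 0], [0, 0, 0]]
    - [20, [-20, 0, 0], [0, 0, 0]]
    - [20, [-20, 0, 0], [0, 0, 0]]
    - [20, [0, 0, -30], [0, 0, 0]]
    - [20, [0, 0, 0], [0, 0, 0]]

```text
clock: 14.12
eef_pos: [584.2, 62.0, 100.2]
tcp_rot: [3.141, -0.003, 0.424]
contact_force: [0.9, 0.5, 0.4]
opening: 0.234
```

```bash
python3 - <<'E'
from h import *
# plug_1 at about (-5,63): psi -75, TCP 38 behind
p=np.array([-5,63.]);a=np.radians(-75);d=np.array([np.cos(a),np.sin(a)]);s=p-38*d;print(s,"travel to y0 disc",63/np.sin(-a),"x then",p[0]+63/np.tan(-a))
tool(*s,100,-75)
b=grab_frame("scene")[150:330,190:370]
cv2.imwrite("pics/c7.png",cv2.resize(b,(500,500)))
E
```

```text
[-14.83512371  99.7051814 ] travel to y0 disc 65.22239936583523 x then 11.880799123160728
pos f [11. -1.] z 100.2 shift [ -25.9 -100.7    0. ] turn z 75.0 q6 1.25 F [0.9 0.5 0.4] t 14.125
```

View pics/c7.png

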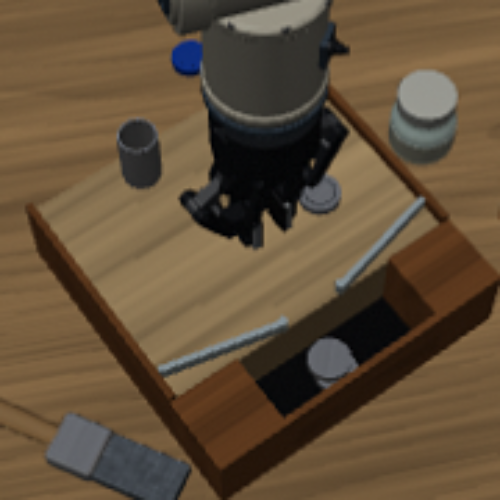

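Two plugs are in the slot. Plug_1 is the last.

Request:
servo_tool:
  rows:
    - [20, [-13, -50.5, 0], [0, 0, 0]]
    - [20, [-13, -50.5, 0], [0, 0, 0]]
    - [20, [0, 0, 0], [0, 0, 10]]
    - [20, [0, 0, 0], [0, 0, 10]]
    - [20, [0, 0, 0], [0, 0, 10]]
    - [20, [0, 0, 0], [0, 0, 10]]
    - [20, [0, 0, 0], [0, 0, 10]]
    - [20, [0, 0, 0], [0, 0, 10]]

```text
clock: 15.18
eef_pos: [517.3, 143.4, 97.3]
tcp_rot: [3.14, 0.001, -0.629]
contact_force: [0.2, -0.6, -0.1]
opening: 0.231
```

Request:
servo_tool:
  rows:
    - [20, [0, 0, 0], [0, 0, 10]]
    - [20, [0, 0, 0], [0, 0, 5]]
    - [20, [0, 0, 0], [0, 0, 0]]

```text
clock: 15.55
eef_pos: [517.3, 143.3, 97.4]
tcp_rot: [3.14, 0.001, -0.884]
contact_force: [0.4, 0.1, -0.9]
opening: 0.239
```

```bash
python3 - <<'E'
from h import *
tool(-14.8,99.7,67,-75)
E
```

```text
pos f [-16.5 100.6] z 97.4 shift [ 1.3 -1.5 30.4] turn z 0.0 q6 2.72 F [ 0.4  0.1 -0.9] t 15.55
```

Request:
servo_tool:
  rows:
    - [20, [0, -1.5, 15], [0, 0, 0]]
    - [20, [0, 0, 15], [0, 0, 0]]
    - [20, [0, 0, 0], [0, 0, 0]]
    - [20, [10, 0, 0], [0, 0, 0]]
    - [20, [10, 0, 0], [0, 0, 0]]
    - [20, [12, 0, 0], [0, 0, 0]]
    - [20, [12, 0, 0], [0, 0, 0]]
    - [20, [12, 0, 0], [0, 0, 0]]

```text
clock: 16.55
eef_pos: [555.3, 100.4, 68.4]
tcp_rot: [-3.141, -0.0, -0.885]
contact_force: [-0.3, 0.2, -0.0]
opening: 0.235
```

Request:
servo_tool:
  rows:
    - [20, [12, 0, 0], [0, 0, 0]]
    - [20, [10, 0, 0], [0, 0, 0]]
    - [20, [0, 0, 0], [0, 0, 0]]
    - [20, [-20, 0, 0], [0, 0, 0]]
    - [20, [-10, 0, -30], [0, 0, 0]]
    - [20, [-10, 0, 0], [0, 0, 0]]
    - [20, [0, 0, 0], [0, 0, 0]]

```text
clock: 17.42
eef_pos: [542.0, 116.1, 98.0]
tcp_rot: [3.141, 0.0, -0.883]
contact_force: [0.3, 0.3, 0.1]
opening: 0.234
```

```bash
python3 - <<'E'
from h import *
tool(-25,0,100,0)
b=grab_frame("scene")[150:330,190:370]
cv2.imwrite("pics/c8.png",cv2.resize(b,(500,500)))
E
```

```text
pos f [-5.3 65.6] z 98.0 shift [58.2 36.1 -2. ] turn z -74.9 q6 2.66 F [0.3 0.3 0.1] t 17.425
```

View pics/c8.png

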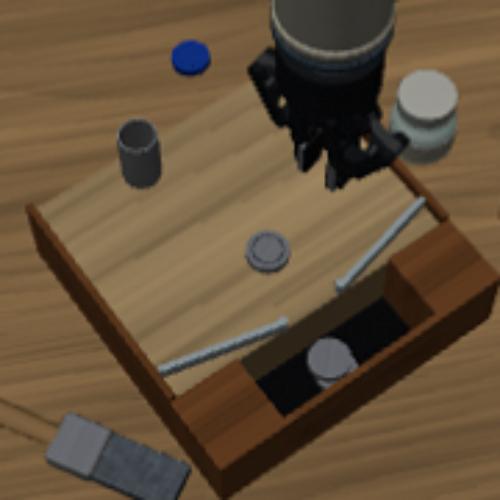

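```bash
python3 - <<'E'
from h import *
p=w2f(pix2world("scene",190+268*.36,150+250*.36,72));print(p.round(1))
tool(p[0]-37,p[1],98,0)
E
```

```text
[14.  -1.2]
pos f [-5.2 65.1] z 97.7 shift [59.5 34.4 -0.3] turn z -74.9 q6 2.66 F [0.4 0.  0. ] t 17.475
```

Request:
servo_tool:
  rows:
    - [20, [29.8, 17.2, 0], [0, 0, 0]]
    - [20, [29.8, 17.2, 0], [0, 0, 0]]
    - [20, [0, 0, 0], [0, 0, -10]]
    - [20, [0, 0, 0], [0, 0, -10]]
    - [20, [0, 0, 0], [0, 0, -10]]
    - [20, [0, 0, 0], [0, 0, -10]]
    - [20, [0, 0, 0], [0, 0, -10]]
    - [20, [0, 0, 0], [0, 0, -10]]

```text
clock: 18.48
eef_pos: [553.8, 47.0, 97.3]
tcp_rot: [-3.142, 0.001, 0.168]
contact_force: [0.5, 0.4, 0.3]
opening: 0.235
```

Request:
servo_tool:
  rows:
    - [20, [0, 0, 0], [0, 0, -10]]
    - [20, [0, 0, 0], [0, 0, -5]]
    - [20, [0, 0, 0], [0, 0, 0]]

```text
clock: 18.85
eef_pos: [553.9, 47.0, 97.5]
tcp_rot: [-3.141, 0.001, 0.423]
contact_force: [0.1, 0.5, -0.5]
opening: 0.234
```

```bash
python3 - <<'E'
from h import *
tool(-23,-1,67,0)
E
```

```text
pos f [-22.8  -2.2] z 97.5 shift [-0.1 -1.2 30.5] turn z -0.1 q6 1.23 F [ 0.1  0.5 -0.5] t 18.85
```

Request:
servo_tool:
  rows:
    - [20, [0, -1, 15], [0, 0, 0]]
    - [20, [0, 0, 15], [0, 0, 0]]
    - [20, [0, 0, 0], [0, 0, 0]]
    - [20, [11, 0, 0], [0, 0, 0]]
    - [20, [11, 0, 0], [0, 0, 0]]
    - [20, [12, -0.5, 0], [0, 0, 0]]
    - [20, [12, -0.5, 0], [0, 0, 0]]
    - [20, [11, 0, 0], [0, 0, 0]]

```text
clock: 19.85
eef_pos: [606.3, 72.9, 68.4]
tcp_rot: [3.142, -0.0, 0.424]
contact_force: [-0.2, -0.6, 0.0]
opening: 0.237
```

Request:
servo_tool:
  rows:
    - [20, [16, 0, 0], [0, 0, 0]]
    - [20, [0, 0, 0], [0, 0, 0]]
    - [20, [0, 0, 0], [0, 0, 0]]
    - [20, [-20, 0, 0], [0, 0, 0]]
    - [20, [-20, 0, 0], [0, 0, 0]]
    - [20, [0, 0, -50], [0, 0, 0]]
    - [20, [0, 0, 0], [0, 0, 0]]
    - [20, [0, 0, 0], [0, 0, 0]]

```text
clock: 20.85
eef_pos: [583.3, 62.4, 118.3]
tcp_rot: [3.142, -0.0, 0.424]
contact_force: [0.1, 0.2, -0.0]
opening: 0.233
```

```bash
python3 - <<'E'
from h import *
tool(0,0,100,0)
b=grab_frame("scene")[150:330,190:370]
cv2.imwrite("pics/c9.png",cv2.resize(b,(500,500)))
E
```

```text
pos f [10.3 -0.3] z 118.3 shift [-10.3  -0.3  18.3] turn z -0.0 q6 1.25 F [ 0.1  0.2 -0. ] t 20.85
```

View pics/c9.png

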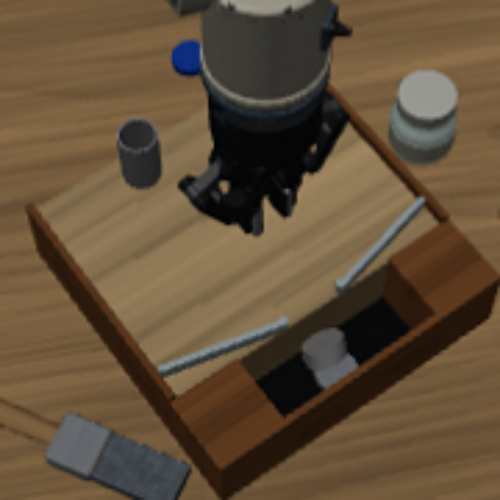

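The deck is empty and all three plugs are in the slot, stacked near crop (328,355). The tube, jar and brush look unmoved, and the gripper is clear.

```bash
python3 -c "
from rig import *
print(sign_off())"
```

```text
the job is handed in; nothing more can be done
None
```

All three plugs are in the slot, and I handed the job in at about 21 s of the 72 s allowed. I slid each one with the fingertips set 20 mm apart. The middle plug went straight out; I brought the two side plugs to the centreline first, then pushed them through the gate. Nothing was picked up.

- **Last picture:** the deck is empty and the three plugs lie partly stacked in the slot. I judged the final result from this one picture; I did not measure the plugs' final heights or check that they were at rest.
- **Other objects:** the tube, jar and brush look unmoved, by eye only.
- **Gripper:** it was about 54 mm above the deck, with the force reading near zero.
- **One deviation:** while I was lowering for plug_3, the fingertips briefly pressed the deck at about 15 N. I raised them before pushing.

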